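# Free the strap from under the spring finger and lay it on the cooling rack

### The arm

A 6-joint arm with a two-finger parallel gripper is mounted at the origin on the work surface. World frame = base frame: x ahead of the robot, y to its left, z up, the work surface at z = 0. Lengths are in m, angles in rad, forces in N, time in s.
With the tool pointing down it reaches from about 0.375 to 0.925 m from the base axis. Payload 5.7 kg.
Tool frame: the origin (TCP) lies at the centre of the arm's flange, where the gripper is bolted on; the fingertips stand 173 mm ahead of it and the grasp point (between the pads) lies 155 mm ahead of it (robot.pinch_z is the distance from the TCP to the grasp point, in m); y points along the fingers, x is the direction in which the jaws open and shut, and the axes are right-handed (so a half turn about y gives the same grasp; the last joint's range is limited). The gripper opens to 85 mm and grips with 20 to 120 N. Pads are 22 mm wide; open, the fingers measure 114 mm over their backs; the gripper's body (76 mm by 85 mm) begins 54 mm behind the grasp point. The pads swing forward as they close: fully open they stand 13 mm farther back than shut.
Start: joints at [-1.388, 0.359, 1.51, -0, 1.272, -0.115], TCP at [0.176, -0.574, 0.405] pointing down, gripper open.
Joint ranges: [-2.97, 2.97], [-1.01, 2.36], [0.21, 2.38], [-0.96, 4.11], [0.2, 2.71], [-2.98, 2.98]. Speed limits (rad/s): [2.39, 2.39, 3.14, 3.14, 3.14, 3.14].

### API

Orientations are given as [roll, pitch, yaw] about the fixed x, y, z axes, in that order (R = Rz(yaw) Ry(pitch) Rx(roll)).
In Python, from cell import robot, imaging, job, models gives the robot as it stands.
- The arm moves only by the tool move_arm, never from a script. Its argument "deltas" is a list of rows, each an object with "travel": the shift along the tool's x, y, z in mm, a list of three; "yaw": the turn about the tool's y in rad; "claw": the opening, from 0 (shut) to 1 (fully open). A call has 1 to 8 rows; each row shifts and turns the commanded pose from where the row before left it, along the tool's axes as they then stand; what a row does not reach is not made up. A row lasts 1/12 s, in which the tool goes at most 41.7 mm and 7.16 degrees, less where a joint would pass 70% of its speed; a pose out of reach is approached as far as the arm can. A call with a gripper value outside its range is refused whole. The fingers move at their own pace and stop on an object; "squeeze" is the grip in N (left out, the last holds). Time passes only in rows, so rows that do not move let the fingers close. It gives the time, the measured TCP pose, the force and the opening at its end, in the units of the state.
- robot.observe(): the state, without advancing time (a new reading comes with each control period).
- imaging.get_image(name): name is "side" or "top"; returns a dict with "image" (480x640x3 uint8, blue, green, red), "mtx" (3x3 intrinsics, pixels), "T" (4x4, takes a point from camera to world coordinates). Camera axes: x right, y down, z forward; pixel columns grow to the right and rows downward; lengths in m; the calibration is good to about 2 mm. A picture is of the moment at which its call begins. There is no depth.
- job.finish_job(): hands the job in, once; it reports no verdict.
Trained networks look in a picture, given as the dict that the camera call returned (one of the last four; its "shot" number tells which), for a name from the list of things; names that differ only in an ending like _2 or _b are one class to them, and where a whole thing is asked for, a point or a joint stands for the part that bears it (a point fixed in the world has none). Each returns a list of dicts, best first, with "score" (0 to 1); they miss things now and then, are a little off and sometimes report something else, mostly with a low value. They report only what shows in the picture. A call takes as long as a camera call. They do not tell look-alikes from the thing itself.
- models.recognise(picture, name): "position" ([x, y, z] in m, in world coordinates, good to about 4 mm: the middle of the surface that is visible of it).
- models.silhouettes(picture, name): "pixels" (480x640 bool, what is visible of it).
- models.pinpoint(picture, name): "position" ([x, y, z] in m, in world coordinates, good to about 4 mm: a listed point, or the origin of a listed thing).
The state is a dict: "t": time; "joint_pos": joint angles; "joint_vel": joint speeds; "joint_efforts": joint torques, N m; "tcp_pos": TCP position; "tool_rot": TCP orientation; "contact_force": force on the tool from outside, world axes, zero at the start; "wrist_torque": the same for the moment, N m; "width": finger opening in m.
Only numpy, scipy, OpenCV 4.12 (cv2) and the standard library are available. Lean on these libraries where they do the work, as an engineer would, in place of code of your own. Each camera call takes 0.05 s, during which the arm holds its last target. There are 200 camera calls.

### The job

The steel strap in the welding fixture is pinned by the spring-loaded hold-down finger, whose nose sits in the strap's hole. Lift the finger by its knob until the nose is out of the hole, swing it aside by about a quarter turn either way without shifting the strap in its nest, and let it down there. Then take the strap out and set it down gently, flat and same face up, across both bars of the cooling rack, square to the bars and about centred over them, in the free space beside the finished strap without touching that one, and leave the loose nut, hammer, wire brush and welding magnet lying where they are.

Things in the scene. Friction and masses are not known exactly. Their poses are not given: they have to be found in the camera images.
- fixture: Fixed steel welding fixture. Origin on the table under the centre of the strap's nest; x runs along the strap towards the spring post, z up. Base plate 260 x 140 mm, 10 mm thick (x from -105 to 155 mm). Two rest rails (12 mm along x, 34 mm across, 24 mm high, at x = -50 and 68 mm) carry the strap; its long edges overhang them by 5 mm.
- nest (a point): Where the seated strap's origin lies, 34 mm above the table, axes as the fixture. Low pins (8 mm thick at x = 62, y = +-28.5 mm; 12 mm thick at x = -83, y = 0; tops 39 mm above the table) keep the strap from drifting, with about 2 mm play: it comes out straight up.
- post_top (a point): Top of the upright spring post, on its axis, 86 mm above the table, at fixture x = 125 mm, y = 0: the axis about which the finger swings. Its cap is 26 mm wide.
- finger_tip (a point): Point on the finger's underside above its nose, 70 mm from the post's axis; x runs along the finger towards the post. The finger is a steel bar 82 mm long, 16 mm wide, 10 mm thick, underside 40 mm above the table when down. The nose under this point, 9 mm thick and 10 mm long, sits in the strap's hole.
- knob (a point): Centre of the black round knob head on the finger: 26 mm in diameter, 12 mm high, 86 mm above the table when down, on a 14 mm stem rising 30 mm from the finger. It is 50 mm from the post's axis, so grip across the finger bar (along this point's y), clear of the post. The knob does not turn on the finger: knob and finger turn about the post together.
- finger_lift (a joint): Height of the hold-down finger (m): 0 when it presses on the strap, up to 0.030 when fully lifted; rests at -0.002 where nothing is below it. Pushed down by a spring and its weight with about 7 N at 0, about 11 N at 0.030; it drops back when let go. Its nose clears the strap's upper face above 0.010.
- finger_swing (a joint): Swing of the finger about the vertical spring post (rad): 0 when it lies over the strap, positive counter-clockwise from above, range -1.7 to 1.7, light friction (0.04 N m), stays where it is left. At more than 1.0 either way it is clear of the strap.
- strap: The strap to take out: flat brown steel blank 150 x 45 x 6 mm, 0.3 kg (varies), loose. Origin at the centre of its underside, x along its length, z up; the 16 mm hole is on the x axis 55 mm from the centre on the +x side. Best gripped across its 45 mm width at the middle.
- rack: Fixed cooling rack: two parallel steel bars, each 240 mm long (along the rack's y), 12 mm wide, 34 mm high, standing at x = -45 and x = 45 mm, joined by low cross strips at y = +-105 mm (8 mm high). Origin on the table at its centre. Straps lie across both bars, lengthwise along the rack's x, with their undersides 34 mm above the table.
- finished_strap: A finished strap of the same kind already lying across both bars of the rack, somewhere within 55 mm of the rack's middle along y: the larger free space is on the other side of it. Origin and axes as the strap.
- weld_nut: Bystander: loose nut, 24 mm wide, 10 mm high, on a near corner of the fixture's base plate.
- hammer: Bystander: hammer lying on the table.
- wire_brush: Bystander: wire brush lying on the table.
- magnet_square: Bystander: red welding magnet, L-shaped, 75 mm, 22 mm high, lying near the robot.
Mind the look-alikes: they are no part of the job. Leave any green look-alike of the strap alone.

How it is judged:
On the way, in this order (a step that is already met when the one before it is completed fails the run):
1. the finger is lifted clear, its nose out of the hole, the strap still in its nest (value of joint finger_lift above 0.011 m and horizontal distance between strap and nest below 0.01 m), for 0.1 s.
2. the finger is swung aside (more than 1.0 rad) and let down there, the strap still in its nest ((value of joint finger_swing above 1 rad or value of joint finger_swing below -1 rad) and value of joint finger_lift below 0.004 m and horizontal distance between strap and nest below 0.01 m), for 0.2 s.
At the end, for the whole second after the job is handed in: Finger over 1.0 rad aside and down. Strap at rest, flat, right side up on both rack bars: centre within 30 mm of the rack's middle across the bars and 115 mm along them, within 0.2 rad of square, clear of the finished strap (centres over 46 mm apart), itself moved under 15 mm ((value of joint finger_swing above 1 rad or value of joint finger_swing below -1 rad) and value of joint finger_lift below 0.004 m and x of strap in the frame of rack between -0.03 and 0.03 m and y of strap in the frame of rack between -0.115 and 0.115 m and z of strap in the frame of rack between 0.03 and 0.038 m and angle between the x axis of strap and the x axis of rack, either way round below 0.2 rad and angle between strap's own z axis and vertical below 0.06 rad and contact force between strap and finished_strap below 0.05 N and horizontal distance between strap and finished_strap above 0.046 m and distance of finished_strap from where it was at the start of the episode below 0.015 m and linear speed of strap below 0.02 m/s); the robot touches nothing.
It fails at once if the strap is shifted more than 15 mm in its nest while the finger is still over it (not (value of joint finger_swing above 0.8 rad or value of joint finger_swing below -0.8 rad) and horizontal distance between strap and nest above 0.015 m).
It fails at once if the strap is dropped or slammed on the rack (faster than 0.45 m/s within 20 mm above the bars) (x of strap in the frame of rack between -0.1 and 0.1 m and y of strap in the frame of rack between -0.14 and 0.14 m and z of strap in the frame of rack below 0.054 m and linear speed of strap above 0.45 m/s).
It fails at once if the finished strap is shoved more than 15 mm (distance of finished_strap from where it was at the start of the episode above 0.015 m).
It fails at once if a bystander (nut, hammer, wire brush, welding magnet) is moved more than 30 mm (distance of any of weld_nut, hammer, wire_brush, magnet_square from where it was at the start of the episode above 0.03 m).
It also fails if it takes over 56 s, if anything falls off the work surface, if the arm or the gripper's body presses on something with over 40 N, if the wrist force passes 120 N, or if a joint passes its speed limit or range.

## Working session

There is one attempt and no reset: what is moved stays moved. The work goes in short steps, Python scripts to look and compute and a tool call to move; the robot and the scene stay as the last step left them, time stands still between calls to the robot, and variables do not carry over. Pictures are saved under pics/ and viewed, about 8 in all and at most 12, crops included, and the job is handed in when it is done.

Besides the shell and the picture viewer there is one more tool, called after ">>>" by a JSON object that holds its "api" and its "payload", one argument or row to a line. move_arm: Moves the arm, as the interface text tells. Its arguments: {"type":"object","properties":{"deltas":{"type":"array"},"squeeze":{"type":"number"}},"required":["deltas"]}

```bash
mkdir -p pics
cat > h.py <<'E'
from cell import robot, imaging, job, models
import numpy as np, cv2
def px(p,c):
    q=np.linalg.inv(c["T"])@np.append(p,1); u=c["mtx"]@q[:3]; return (u[:2]/u[2]).round().astype(int)
def ray(uv,c,z):
    d=c["T"][:3,:3]@np.linalg.inv(c["mtx"])@np.array([uv[0],uv[1],1.]); o=c["T"][:3,3]; return o+d*(z-o[2])/d[2]
E
python3 - <<'E'
from h import *
s=robot.observe(); print({k:np.round(v,3) for k,v in s.items()}, robot.pinch_z)
for n in("top","side"):
    c=imaging.get_image(n); cv2.imwrite(f"pics/{n}0.png",c["image"]); print(n,c["T"][:3,3].round(3))
    for t in("fixture","nest","post_top","finger_tip","knob","strap","rack","finished_strap","weld_nut","hammer","wire_brush","magnet_square"):
        print(t,[(round(r["score"],2),np.round(r["position"],3).tolist(),px(r["position"],c).tolist()) for r in models.pinpoint(c,t)[:3]])
E
```

```text
{'t': np.float64(0.0), 'joint_pos': array([-1.388,  0.359,  1.511,  0.   ,  1.273, -0.115]), 'joint_vel': array([-0.   , -0.001, -0.   ,  0.002, -0.   , -0.002]), 'joint_efforts': array([-2.0000e-03, -5.2764e+01, -2.7862e+01, -0.0000e+00,  1.3000e-02,
        0.0000e+00]), 'tcp_pos': array([ 0.176, -0.573,  0.404]), 'tool_rot': array([-1.571,  0.002, -1.273]), 'contact_force': array([ 0.355, -0.597,  0.338]), 'wrist_torque': array([ 0.052, -0.018,  0.008]), 'width': np.float64(0.085)} 0.1547
top [0.384 0.005 1.156]
fixture [(0.61, [0.531, -0.204, 0.001], [395, 236])]
nest [(0.62, [0.528, -0.2, 0.036], [396, 235])]
post_top [(0.85, [0.658, -0.212, 0.086], [402, 181]), (0.4, [0.592, -0.204, 0.042], [397, 210]), (0.25, [0.521, 0.172, 0.034], [253, 242])]
finger_tip [(0.72, [0.59, -0.207, 0.045], [398, 211]), (0.31, [0.517, 0.174, 0.032], [252, 243])]
knob [(0.66, [0.609, -0.208, 0.085], [401, 201])]
strap [(0.97, [0.534, -0.203, 0.035], [397, 233]), (0.93, [0.299, -0.236, -0.004], [412, 324]), (0.71, [0.664, -0.006, -0.001], [320, 189])]
rack []
finished_strap [(0.73, [0.517, 0.173, 0.0
[... 369 characters left out ...]
[0.539, -0.201, 0.037], [311, 204]), (0.51, [0.593, -0.211, 0.041], [293, 197])]
post_top [(0.94, [0.665, -0.215, 0.089], [267, 179])]
finger_tip [(0.74, [0.594, -0.206, 0.04], [292, 199])]
knob [(0.66, [0.61, -0.212, 0.087], [286, 183])]
strap [(0.73, [0.298, -0.24, 0.0], [400, 219]), (0.63, [0.532, -0.203, 0.033], [314, 205])]
rack [(0.62, [0.518, 0.194, 0.001], [277, 329])]
finished_strap [(0.82, [0.517, 0.172, 0.037], [279, 311])]
weld_nut [(0.61, [0.453, -0.147, 0.004], [337, 231])]
hammer [(0.96, [0.518, 0.461, 0.0], [234, 445])]
wire_brush [(0.67, [0.501, -0.454, 0.006], [342, 163]), (0.29, [0.454, -0.148, 0.008], [337, 230])]
magnet_square [(0.75, [0.392, 0.015, -0.005], [348, 282])]
```

View image.

Run:
```python
import cv2,numpy as np
a=cv2.imread("pics/top0.png");b=cv2.imread("pics/side0.png")
cv2.imwrite("pics/a.png",cv2.resize(a[100:400,100:500],(800,600),interpolation=2))
```

```text
(no output)
```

View pics/a.png

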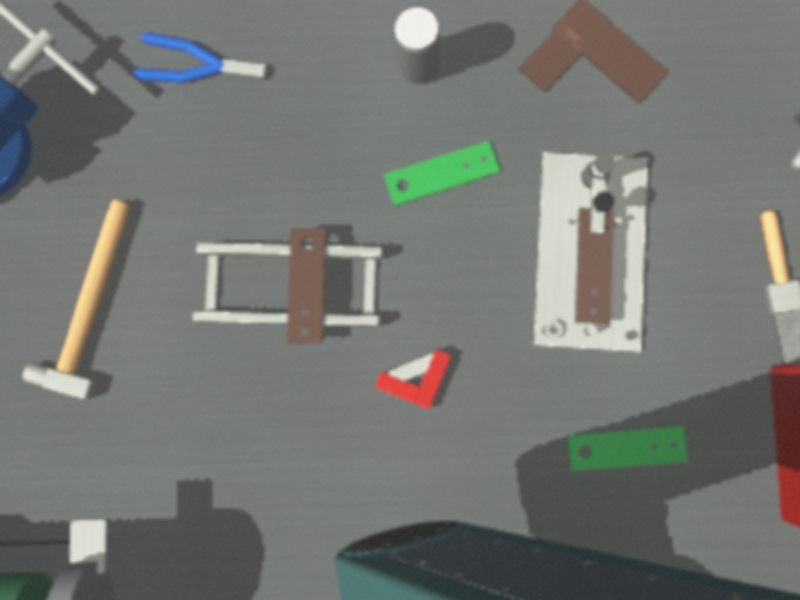

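View pics/side0.png

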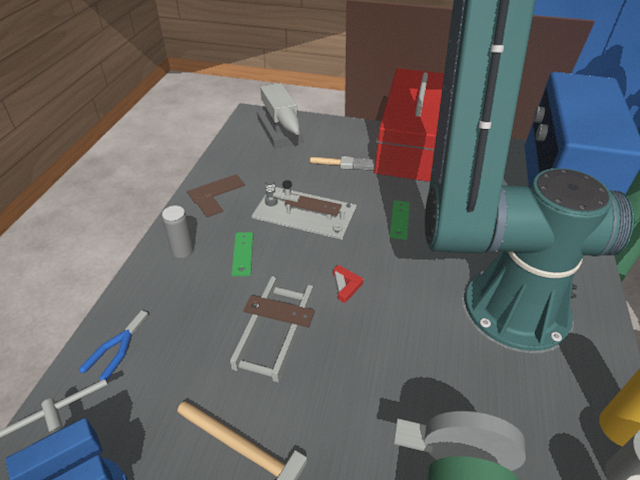

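Candidates for the strap: the brown one in the fixture (top px 397,233) is the one to take. The brown one on the rack (253,243) is the finished strap. The greens at (321,186) and (414,324) and the brown L at (397,125) are look-alikes. I'll refine the poses and check them in a close crop.

```bash
cat >> h.py <<'E'
def rect(c,name,z,near,col=None):
    m=[r["pixels"] for r in models.silhouettes(c,name)]
    m=min(m,key=lambda k:np.hypot(*(np.argwhere(k).mean(0)[::-1]-near)))
    ct=max(cv2.findContours(m.astype(np.uint8),0,1)[0],key=cv2.contourArea)
    w=np.array([ray(p[0],c,z)[:2] for p in ct],np.float32)*1000
    (cx,cy),(a,b),_=r=cv2.minAreaRect(w); bx=cv2.boxPoints(r); e=max((bx[1]-bx[0],bx[2]-bx[1]),key=np.linalg.norm)
    ang=np.arctan2(e[1],e[0]); ang=(ang+np.pi/2)%np.pi-np.pi/2
    return np.array([cx,cy])/1000,sorted((a,b)),ang
E
python3 - <<'E'
from h import *
c=imaging.get_image("top"); d=imaging.get_image("side")
print("strap",rect(c,"strap",.04,(397,233)),rect(d,"strap",.04,(314,205)))
print("fin",rect(c,"finished_strap",.04,(253,243)),rect(d,"finished_strap",.04,(279,311)))
print("rack",rect(c,"rack",.034,(245,243)),rect(d,"rack",.034,(277,329)))
print("fixture",rect(c,"fixture",.01,(397,233)),rect(d,"fixture",.01,(314,205)))
for n in("knob","post_top"):
  for q in(c,d): print(n,[np.round(r["position"],3) for r in models.pinpoint(q,n)[:1]],[np.round(r["position"],3) for r in models.recognise(q,n)[:1]])
im=c["image"]; 
A=cv2.resize(im[170:290,355:435],(400,600),interpolation=2);B=cv2.resize(im[200:280,190:300],(400,291),interpolation=2)
B=np.vstack([B,np.zeros((309,400,3),np.uint8)])
cv2.imwrite("pics/c.png",np.hstack([A,B]))
E
```

```text
strap (array([ 0.53447424, -0.20011208]), [45.74831771850586, 148.22828674316406], np.float32(-0.08195007)) (array([ 0.53203217, -0.19633304]), [54.66111755371094, 149.51239013671875], np.float32(-0.032688737))
fin (array([0.51771619, 0.17243857]), [49.02291488647461, 151.14837646484375], np.float32(-0.040899754)) (array([0.51731219, 0.1743609 ]), [52.428955078125, 153.03375244140625], np.float32(-0.047832966))
rack (array([0.52466827, 0.25727869]), [104.15190887451172, 120.60221099853516], np.float32(1.5181953)) (array([0.51949005, 0.26406   ]), [109.17012786865234, 138.70144653320312], np.float32(1.5318719))
fixture (array([ 0.55913104, -0.20276082]), [142.83151245117188, 263.66119384765625], np.float32(-0.09635663)) (array([ 0.56545135, -0.21813701]), [189.90432739257812, 286.8815002441406], np.float32(-0.095157504))
knob [array([ 0.607, -0.208,  0.087])] [array([ 0.608, -0.206,  0.049])]
knob [array([ 0.612, -0.209,  0.088])] [array([ 0.609, -0.2  ,  0.051])]
post_top [array([ 0.659, -0.215,  0.086])] [array([ 0.573, -0.199,  0.009])]
post_top [array([ 0.534, -0.205,  0.037])] [array([ 0.578, -0.184,  0.011])]
```

View pics/c.png

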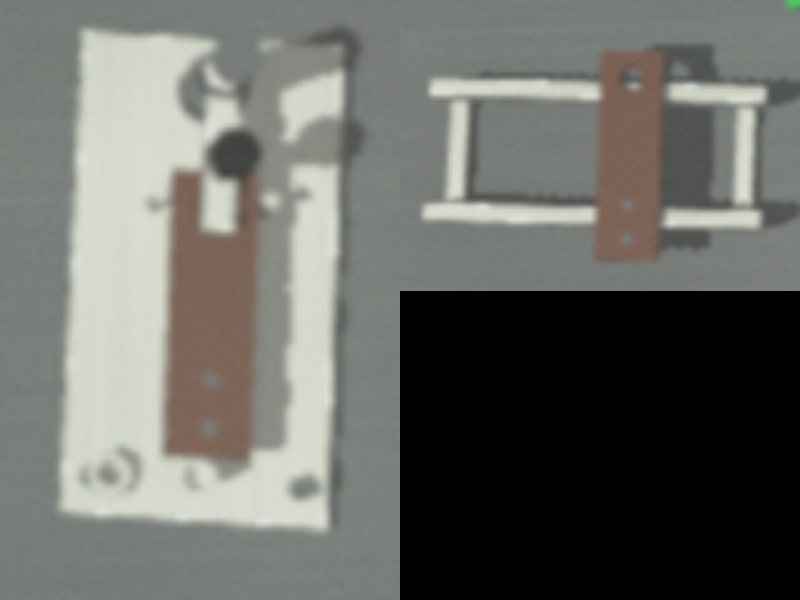

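Run:
```python
from h import *
c=imaging.get_image("top")
P=[(367,190.5+0),(0,0)]
def R(u,v): return ray((190+u/3.636-.5+.14,200+v/3.636-.36),c,.034)
def F(u,v,z): return ray((355+u/5-.4,170+v/5-.4),c,z)
pts=[R(29,77),R(367,86),R(22,221),R(361,228)]
print(np.round(pts,3),np.mean(pts,0).round(4))
for a,b in((0,1),(2,3)): e=pts[a]-pts[b]; print(np.linalg.norm(e),np.arctan2(-e[0],e[1]))
f=[F(60,512,.01),F(82,30,.01),F(329,529,.01),F(346,45,.01)]
print(np.round(f,3)); 
for a,b in((0,1),(2,3)): e=f[b]-f[a]; print(np.linalg.norm(e),np.arctan2(e[1],e[0]))
e=f[0]-f[2]; print(np.linalg.norm(e),np.arctan2(-e[0],e[1]))
g=[F(165,455,.04),F(174,171,.04),F(250,460,.04),F(258,175,.04)]
print(np.round(g,3),np.mean(g,0)); print([np.arctan2(*(g[b]-g[a])[1::-1]) for a,b in((0,1),(2,3))])
print("knob",F(233,155,.092))
```

```text
[[0.58  0.316 0.034]
 [0.567 0.073 0.034]
 [0.476 0.32  0.034]
 [0.465 0.079 0.034]] [0.5221 0.1969 0.034 ]
0.24323491708335376 -0.05424328299357737
0.24114874283427765 -0.04721546021364212
[[ 0.436 -0.123  0.01 ]
 [ 0.695 -0.145  0.01 ]
 [ 0.423 -0.263  0.01 ]
 [ 0.683 -0.286  0.01 ]]
0.2599109683178452 -0.08633528867018442
0.2603191704753773 -0.09111263192513636
0.14081276036983015 -0.0895001114746778
[[ 0.462 -0.174  0.04 ]
 [ 0.61  -0.186  0.04 ]
 [ 0.459 -0.217  0.04 ]
 [ 0.607 -0.229  0.04 ]] [ 0.53451539 -0.20161846  0.04      ]
[np.float64(-0.07826701072190864), np.float64(-0.07949504965039099)]
knob [ 0.6069029  -0.20645777  0.092     ]
```

Run:
```python
from h import *
d=imaging.get_image("side")
o=d["T"][:3,3]
for uv in((422,72),(395,70),(435,175),(378,175),(378,140)):
    r=ray(uv,d,0.)-o
    for y in(-.45,-.55,-.65): print(uv,y,(o+r*(y-o[1])/r[1]).round(3))
c=imaging.get_image("top"); cv2.imwrite("pics/t.png",c["image"][:,400:])
```

```text
(422, 72) -0.45 [ 0.307 -0.45   0.324]
(422, 72) -0.55 [ 0.308 -0.55   0.279]
(422, 72) -0.65 [ 0.31  -0.65   0.234]
(395, 70) -0.45 [ 0.376 -0.45   0.322]
(395, 70) -0.55 [ 0.383 -0.55   0.276]
(395, 70) -0.65 [ 0.39  -0.65   0.231]
(435, 175) -0.45 [ 0.219 -0.45   0.014]
(435, 175) -0.55 [ 0.214 -0.55  -0.056]
(435, 175) -0.65 [ 0.208 -0.65  -0.126]
(378, 175) -0.45 [ 0.388 -0.45  -0.016]
(378, 175) -0.55 [ 0.396 -0.55  -0.089]
(378, 175) -0.65 [ 0.404 -0.65  -0.162]
(378, 140) -0.45 [ 0.4   -0.45   0.107]
(378, 140) -0.55 [ 0.409 -0.55   0.044]
(378, 140) -0.65 [ 0.417 -0.65  -0.019]
```

View pics/t.png

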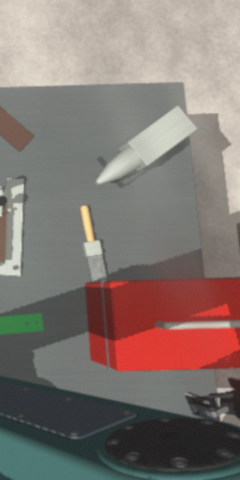

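The crop shows the brown strap under the finger and knob (knob at top px 401,201), so the choice holds. The toolbox at about x 0.2–0.4, y < −0.44 lies on the way, so I rise first.

>>> {"api": "move_arm", "payload": {
  "deltas": [
    {"travel":[0,-37,0],"claw":1},
    {"travel":[0,-37,0]},
    {"travel":[0,-37,0]},
    {"travel":[0,-37,0]},
    {"travel":[-15.8,0,37.2]},
    {"travel":[-15.8,0,37.2]},
    {"travel":[-15.8,0,37.2]},
    {"travel":[-15.8,0,37.2]}
  ],
  "squeeze": 60
}}

```text
schema error: expected keys travel, yaw, claw
```

>>> {"api": "move_arm", "payload": {
  "deltas": [
    {"travel":[-15.8,0,37.2]},
    {"travel":[-15.8,0,37.2]},
    {"travel":[-15.8,0,37.2]},
    {"travel":[-15.8,0,37.2]},
    {"travel":[-15.8,0,37.2]},
    {"travel":[-15.8,0,37.2]},
    {"travel":[-15.8,0,37.2]},
    {"travel":[-15.8,0,37.2]}
  ]
}}

```text
schema error: expected keys travel, yaw, claw
```

>>> {"api": "move_arm", "payload": {
  "deltas": [
    {"travel":[-15.8,0,37.2]},
    {"travel":[-15.8,0,37.2]},
    {"travel":[0,0,0],"yaw":0.0965},
    {"travel":[0,0,0],"yaw":0.0965},
    {"travel":[0,0,0],"yaw":0.0965},
    {"travel":[0,0,0],"yaw":0.0965},
    {"travel":[0,0,0]}
  ]
}}

```text
schema error: expected keys travel, yaw, claw
```

>>> {"api": "move_arm", "payload": {
  "deltas": [
    {"travel":[0,-37,0],"yaw":0,"claw":1},
    {"travel":[0,-37,0],"yaw":0,"claw":1},
    {"travel":[0,-37,0],"yaw":0,"claw":1},
    {"travel":[0,-37,0],"yaw":0,"claw":1},
    {"travel":[-15.8,0,37.2],"yaw":0,"claw":1},
    {"travel":[-15.8,0,37.2],"yaw":0,"claw":1},
    {"travel":[-15.8,0,37.2],"yaw":0,"claw":1},
    {"travel":[-15.8,0,37.2],"yaw":0,"claw":1}
  ],
  "squeeze": 60
}}

```text
t: 3.02
tcp_pos: [0.3005, -0.4683, 0.553]
tool_rot: [-1.571, -0.001, -1.274]
contact_force: [1.2, -0.4, -0.0]
width: 0.0857
```

>>> {"api": "move_arm", "payload": {
  "deltas": [
    {"travel":[-15.8,0,37.2],"yaw":0,"claw":1},
    {"travel":[-15.8,0,37.2],"yaw":0,"claw":1},
    {"travel":[-15.8,0,37.2],"yaw":0,"claw":1},
    {"travel":[-15.8,0,37.2],"yaw":0,"claw":1},
    {"travel":[-15.8,0,37.2],"yaw":0,"claw":1},
    {"travel":[-15.8,0,37.2],"yaw":0,"claw":1},
    {"travel":[-15.8,0,37.2],"yaw":0,"claw":1},
    {"travel":[-15.8,0,37.2],"yaw":0,"claw":1}
  ]
}}

```text
t: 3.68
tcp_pos: [0.5484, -0.2597, 0.5528]
tool_rot: [-1.571, -0.0, -1.273]
contact_force: [-0.1, -0.5, 0.5]
width: 0.0855
```

>>> {"api": "move_arm", "payload": {
  "deltas": [
    {"travel":[-15.8,0,37.2],"yaw":0,"claw":1},
    {"travel":[-15.8,0,37.2],"yaw":0,"claw":1},
    {"travel":[0,35,0],"yaw":0.0965,"claw":1},
    {"travel":[0,35,0],"yaw":0.0965,"claw":1},
    {"travel":[0,35,0],"yaw":0.0965,"claw":1},
    {"travel":[0,35,0],"yaw":0.0965,"claw":1},
    {"travel":[0,0,0],"yaw":0,"claw":1},
    {"travel":[0,0,0],"yaw":0,"claw":1}
  ]
}}

```text
t: 4.35
tcp_pos: [0.6084, -0.209, 0.4111]
tool_rot: [-1.575, 0.002, -1.656]
contact_force: [-0.0, -0.2, 0.4]
width: 0.0852
```

>>> {"api": "move_arm", "payload": {
  "deltas": [
    {"travel":[0,35,0],"yaw":0,"claw":1},
    {"travel":[0,35,0],"yaw":0,"claw":1},
    {"travel":[0,35,0],"yaw":0,"claw":1},
    {"travel":[0,25,0],"yaw":0,"claw":1},
    {"travel":[0,22,0],"yaw":0,"claw":1},
    {"travel":[0,20,0],"yaw":0,"claw":1},
    {"travel":[0,0,0],"yaw":0,"claw":1},
    {"travel":[0,0,0],"yaw":0,"claw":1}
  ]
}}

```text
t: 5.02
tcp_pos: [0.6101, -0.21, 0.2424]
tool_rot: [-1.569, -0.001, -1.657]
contact_force: [-0.1, 0.1, 0.6]
width: 0.0859
```

>>> {"api": "move_arm", "payload": {
  "deltas": [
    {"travel":[0,0,0],"yaw":0,"claw":0.5},
    {"travel":[0,0,0],"yaw":0,"claw":0.35},
    {"travel":[0,0,0],"yaw":0,"claw":0.2},
    {"travel":[0,0,0],"yaw":0,"claw":0},
    {"travel":[0,0,0],"yaw":0,"claw":0},
    {"travel":[0,0,0],"yaw":0,"claw":0},
    {"travel":[0,0,0],"yaw":0,"claw":0},
    {"travel":[0,0,0],"yaw":0,"claw":0}
  ],
  "squeeze": 60
}}

```text
t: 5.68
tcp_pos: [0.6094, -0.2093, 0.2419]
tool_rot: [-1.569, -0.0, -1.659]
contact_force: [-1.2, 0.9, 5.8]
width: 0.0235
```

>>> {"api": "move_arm", "payload": {
  "deltas": [
    {"travel":[0,-4,0],"yaw":0,"claw":0},
    {"travel":[0,-4,0],"yaw":0,"claw":0},
    {"travel":[0,-5,0],"yaw":0,"claw":0},
    {"travel":[0,-5,0],"yaw":0,"claw":0},
    {"travel":[0,-4,0],"yaw":0,"claw":0},
    {"travel":[0,0,0],"yaw":0,"claw":0},
    {"travel":[0,0,0],"yaw":0,"claw":0}
  ]
}}

```text
t: 6.27
tcp_pos: [0.6092, -0.2092, 0.2628]
tool_rot: [-1.57, 0.0, -1.659]
contact_force: [4.7, 0.6, -9.0]
width: 0.0237
```

Run:
```python
from h import *
s=robot.observe(); print({k:np.round(v,3) for k,v in s.items()})
d=imaging.get_image("side")
cv2.imwrite("pics/l.png",cv2.resize(d["image"][140:260,220:380],(800,600),interpolation=2))
for n in("knob","finger_tip","strap"): print(n,[(round(r["score"],2),np.round(r["position"],3)) for r in models.pinpoint(d,n)[:2]])
```

```text
{'t': np.float64(6.267), 'joint_pos': array([-0.438,  0.565,  1.55 ,  0.   ,  1.026,  1.221]), 'joint_vel': array([ 0.   ,  0.006,  0.001, -0.002, -0.006, -0.   ]), 'joint_efforts': array([-1.0310e+00, -6.6575e+01, -2.2992e+01, -5.9400e-01,  1.6770e+00,
        9.0000e-03]), 'tcp_pos': array([ 0.609, -0.209,  0.263]), 'tool_rot': array([-1.57 ,  0.   , -1.659]), 'contact_force': array([ 4.686,  0.574, -9.041]), 'wrist_torque': array([-0.088, -0.789,  0.011]), 'width': np.float64(0.024)}
knob [(0.48, array([ 0.607, -0.209,  0.109])), (0.2, array([ 0.535, -0.203,  0.036]))]
finger_tip [(0.66, array([ 0.592, -0.207,  0.063])), (0.4, array([ 0.513,  0.461, -0.   ]))]
strap [(0.94, array([ 0.532, -0.204,  0.034])), (0.57, array([ 0.674, -0.006,  0.003]))]
```

View pics/l.png

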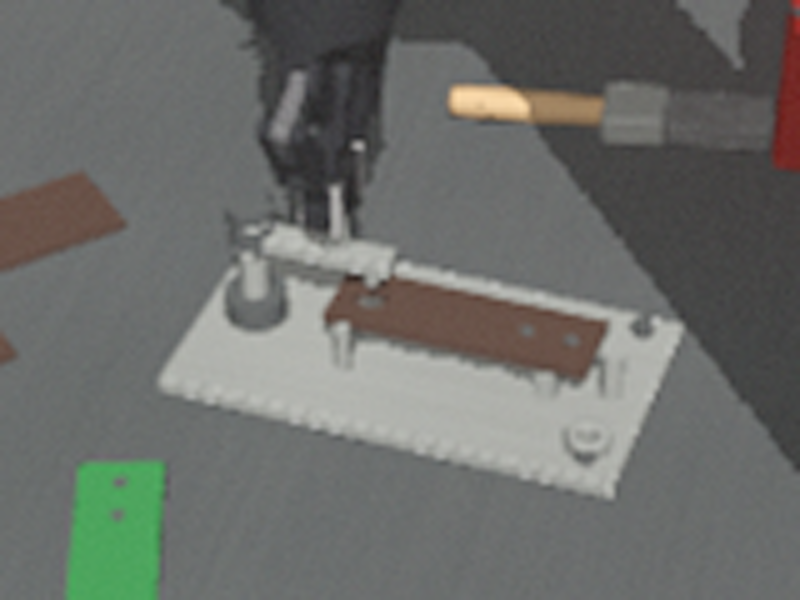

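Finger is up about 21 mm, its nose out of the hole (crop 372,300), and the strap is still in place. Now I swing it counter-clockwise about the post.

>>> {"api": "move_arm", "payload": {
  "deltas": [
    {"travel":[5,0,0.25],"yaw":-0.1,"claw":0},
    {"travel":[5,0,0.25],"yaw":-0.1,"claw":0},
    {"travel":[5,0,0.25],"yaw":-0.1,"claw":0},
    {"travel":[5,0,0.25],"yaw":-0.1,"claw":0},
    {"travel":[5,0,0.25],"yaw":-0.1,"claw":0},
    {"travel":[5,0,0.25],"yaw":-0.1,"claw":0},
    {"travel":[5,0,0.25],"yaw":-0.1,"claw":0},
    {"travel":[0,0,0],"yaw":0,"claw":0}
  ]
}}

```text
t: 7.13
tcp_pos: [0.6182, -0.2421, 0.262]
tool_rot: [-1.57, 0.002, -0.954]
contact_force: [5.7, 4.0, -10.2]
width: 0.0238
```

>>> {"api": "move_arm", "payload": {
  "deltas": [
    {"travel":[5,0,0.25],"yaw":-0.1,"claw":0},
    {"travel":[5,0,0.25],"yaw":-0.1,"claw":0},
    {"travel":[5,0,0.25],"yaw":-0.1,"claw":0},
    {"travel":[5,0,0.25],"yaw":-0.1,"claw":0},
    {"travel":[5,0,0.25],"yaw":-0.1,"claw":0},
    {"travel":[5,0,0.25],"yaw":-0.1,"claw":0},
    {"travel":[5,0,0.25],"yaw":-0.1,"claw":0},
    {"travel":[0,0,0],"yaw":0,"claw":0}
  ]
}}

```text
t: 7.8
tcp_pos: [0.6459, -0.2609, 0.2614]
tool_rot: [-1.568, 0.003, -0.254]
contact_force: [3.4, 3.2, -9.0]
width: 0.0237
```

>>> {"api": "move_arm", "payload": {
  "deltas": [
    {"travel":[0,5,0],"yaw":0,"claw":0},
    {"travel":[0,5,0],"yaw":0,"claw":0},
    {"travel":[0,5,0],"yaw":0,"claw":0},
    {"travel":[0,4,0],"yaw":0,"claw":0},
    {"travel":[0,3,0],"yaw":0,"claw":0},
    {"travel":[0,0,0],"yaw":0,"claw":0},
    {"travel":[0,0,0],"yaw":0,"claw":0}
  ]
}}

```text
t: 8.38
tcp_pos: [0.6455, -0.261, 0.2402]
tool_rot: [-1.569, 0.003, -0.259]
contact_force: [1.9, 5.0, -5.7]
width: 0.0239
```

Run:
```python
from h import *
d=imaging.get_image("side")
cv2.imwrite("pics/m.png",cv2.resize(d["image"][140:260,220:380],(800,600),interpolation=2))
for n in("knob","finger_tip","strap","post_top"): print(n,[(round(r["score"],2),np.round(r["position"],3)) for r in models.pinpoint(d,n)[:2]])
```

```text
knob [(0.59, array([ 0.647, -0.261,  0.088])), (0.25, array([ 0.452, -0.147,  0.006]))]
finger_tip [(0.5, array([ 0.641, -0.281,  0.038]))]
strap [(0.97, array([ 0.299, -0.239, -0.001])), (0.85, array([ 0.67 , -0.006,  0.001]))]
post_top [(0.59, array([ 0.661, -0.213,  0.085]))]
```

View pics/m.png

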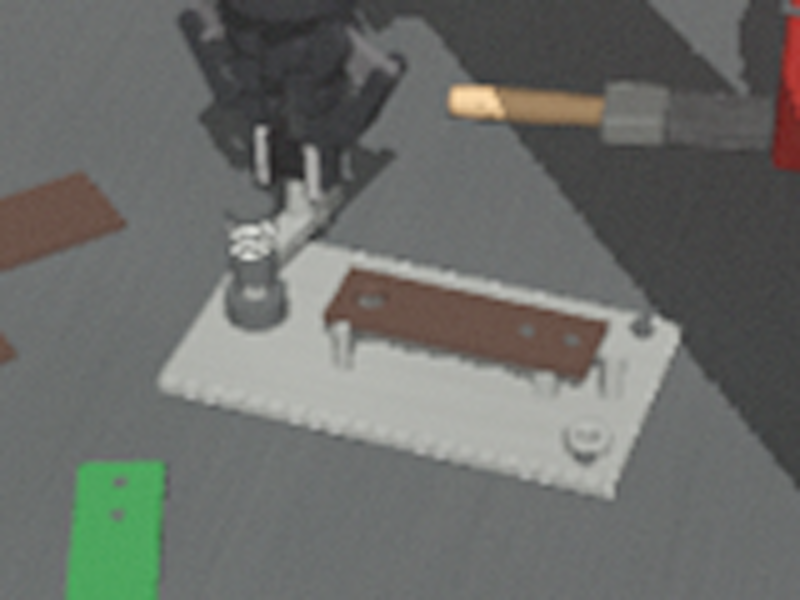

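The finger points about 1.4 rad aside (crop 300,220) and the strap is still seated. Now I release it and rise.

>>> {"api": "move_arm", "payload": {
  "deltas": [
    {"travel":[0,0,0],"yaw":0,"claw":0.4},
    {"travel":[0,0,0],"yaw":0,"claw":0.7},
    {"travel":[0,0,0],"yaw":0,"claw":0.8},
    {"travel":[0,0,0],"yaw":0,"claw":0.8},
    {"travel":[0,0,0],"yaw":0,"claw":0.8},
    {"travel":[0,-25,0],"yaw":0,"claw":0.8},
    {"travel":[0,-35,0],"yaw":0,"claw":0.8},
    {"travel":[0,-30,0],"yaw":0,"claw":0.8}
  ]
}}

```text
t: 9.3
tcp_pos: [0.6458, -0.2622, 0.3316]
tool_rot: [-1.571, 0.001, -0.259]
contact_force: [0.5, -0.3, 0.8]
width: 0.068
```

>>> {"api": "move_arm", "payload": {
  "deltas": [
    {"travel":[-31,0,7.2],"yaw":0,"claw":0.8},
    {"travel":[-31,0,7.2],"yaw":0,"claw":0.8},
    {"travel":[-31,0,7.2],"yaw":0,"claw":0.8},
    {"travel":[-31,0,7.2],"yaw":0,"claw":0.8},
    {"travel":[0,0,0],"yaw":0.117,"claw":0.8},
    {"travel":[0,0,0],"yaw":0.117,"claw":0.8},
    {"travel":[0,0,0],"yaw":0.117,"claw":0.8},
    {"travel":[0,0,0],"yaw":0.117,"claw":0.8}
  ]
}}

```text
t: 9.97
tcp_pos: [0.5333, -0.2026, 0.3312]
tool_rot: [-1.571, -0.001, -0.733]
contact_force: [0.2, 0.2, 0.1]
width: 0.0685
```

>>> {"api": "move_arm", "payload": {
  "deltas": [
    {"travel":[0,0,0],"yaw":0.117,"claw":0.8},
    {"travel":[0,0,0],"yaw":0.117,"claw":0.8},
    {"travel":[0,0,0],"yaw":0.117,"claw":0.8},
    {"travel":[0,0,0],"yaw":0.117,"claw":0.8},
    {"travel":[0,0,0],"yaw":0.117,"claw":0.8},
    {"travel":[0,0,0],"yaw":0.117,"claw":0.8},
    {"travel":[0,0,0],"yaw":0.117,"claw":0.8},
    {"travel":[0,0,0],"yaw":0.117,"claw":0.8}
  ]
}}

```text
t: 10.63
tcp_pos: [0.5335, -0.2027, 0.331]
tool_rot: [-1.571, -0.0, -1.669]
contact_force: [-0.4, 0.1, 0.3]
width: 0.0681
```

Run:
```python
from h import *
s=robot.observe(); print(s["t"],s["tcp_pos"],s["tool_rot"],s["width"],s["contact_force"])
d=imaging.get_image("side")
for n in("knob","finger_tip","strap","post_top"): print(n,[(round(r["score"],2),np.round(r["position"],3)) for r in models.pinpoint(d,n)[:3]])
```

```text
10.6333 [ 0.53352801 -0.20270915  0.33102221] [-1.57050635e+00 -2.76229379e-04 -1.66893429e+00] 0.0680957978075079 [-0.43892628  0.05460802  0.31692737]
knob [(0.61, array([ 0.647, -0.263,  0.088]))]
finger_tip [(0.67, array([ 0.647, -0.28 ,  0.04 ]))]
strap [(0.96, array([ 0.533, -0.204,  0.037])), (0.96, array([ 0.67 , -0.005,  0.004])), (0.69, array([ 0.299, -0.24 , -0.   ]))]
post_top [(0.93, array([ 0.66 , -0.211,  0.088]))]
```

>>> {"api": "move_arm", "payload": {
  "deltas": [
    {"travel":[0,35,0],"yaw":0,"claw":0.8},
    {"travel":[0,35,0],"yaw":-0.01,"claw":0.8},
    {"travel":[0,30,0],"yaw":0,"claw":0.8},
    {"travel":[0,25,0],"yaw":0,"claw":0.8},
    {"travel":[0,15,0],"yaw":0,"claw":0.8},
    {"travel":[0,0,0],"yaw":0,"claw":0.8},
    {"travel":[0,0,0],"yaw":0,"claw":0.8}
  ]
}}

```text
t: 11.47
tcp_pos: [0.5333, -0.2024, 0.1902]
tool_rot: [-1.573, 0.001, -1.651]
contact_force: [0.4, -0.3, 0.5]
width: 0.0685
```

>>> {"api": "move_arm", "payload": {
  "deltas": [
    {"travel":[0,0,0],"yaw":0,"claw":0.6},
    {"travel":[0,0,0],"yaw":0,"claw":0.5},
    {"travel":[0,0,0],"yaw":0,"claw":0.4},
    {"travel":[0,0,0],"yaw":0,"claw":0.3},
    {"travel":[0,0,0],"yaw":0,"claw":0.3},
    {"travel":[0,0,0],"yaw":0,"claw":0.3},
    {"travel":[0,0,0],"yaw":0,"claw":0.3}
  ]
}}

```text
t: 12.05
tcp_pos: [0.5343, -0.2029, 0.1925]
tool_rot: [-1.568, -0.001, -1.653]
contact_force: [-0.6, 0.4, 7.8]
width: 0.0436
```

>>> {"api": "move_arm", "payload": {
  "deltas": [
    {"travel":[0,-5,0],"yaw":0,"claw":0.3},
    {"travel":[0,-10,0],"yaw":0,"claw":0.3},
    {"travel":[0,-20,0],"yaw":0,"claw":0.3},
    {"travel":[0,-25,0],"yaw":0,"claw":0.3},
    {"travel":[0,-30,0],"yaw":0,"claw":0.3},
    {"travel":[0,-30,0],"yaw":0,"claw":0.3},
    {"travel":[0,0,0],"yaw":0,"claw":0.3}
  ]
}}

```text
t: 12.63
tcp_pos: [0.5355, -0.2034, 0.3172]
tool_rot: [-1.561, -0.004, -1.653]
contact_force: [1.2, -1.3, -1.2]
width: 0.0435
```

Run:
```python
from h import *
s=robot.observe(); print(s["t"],s["tcp_pos"],s["tool_rot"],s["width"],s["contact_force"],s["wrist_torque"],s["joint_pos"])
d=imaging.get_image("side"); c=imaging.get_image("top")
for q in(d,c):print([(round(r["score"],2),np.round(r["position"],3)) for r in models.pinpoint(q,"strap")[:4]])
for q in(d,c):print([(round(r["score"],2),np.round(r["position"],3)) for n in("rack","finished_strap") for r in models.pinpoint(q,n)[:1]])
cv2.imwrite("pics/n.png",cv2.resize(d["image"][120:360,200:420],(550,600),interpolation=2))
```

```text
12.6333 [ 0.53547508 -0.20340116  0.31720357] [-1.56135119 -0.00392605 -1.65270562] 0.04354911177660097 [ 1.18490873 -1.27051595 -1.21048041] [-0.03187217 -0.08494083 -0.01691954] [-4.83622608e-01  4.10246031e-01  1.67303698e+00  9.18876182e-05
  1.04808136e+00  1.16901900e+00]
[(0.8, array([ 0.672, -0.006, -0.   ])), (0.73, array([ 0.298, -0.241,  0.001])), (0.71, array([ 0.536, -0.204,  0.158]))]
[(0.76, array([ 0.669, -0.007, -0.001])), (0.59, array([ 0.536, -0.207,  0.159]))]
[(0.77, array([ 0.521,  0.197, -0.001])), (0.98, array([0.516, 0.173, 0.037]))]
[(0.65, array([0.519, 0.176, 0.033]))]
```

View pics/n.png

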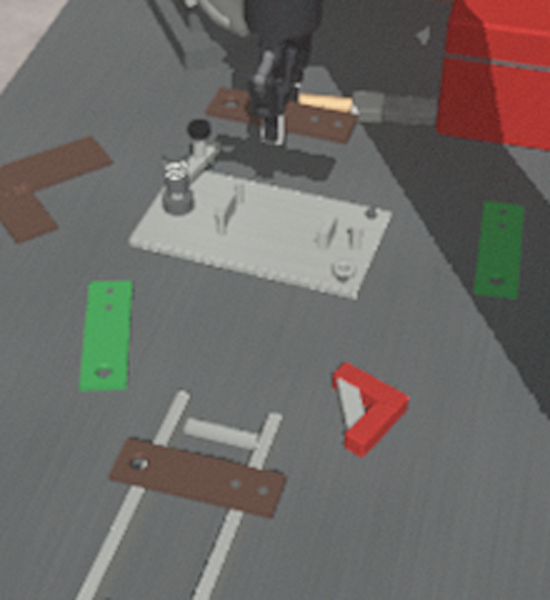

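The strap is gripped level and clear (crop 280,115). The finger stays aside with its knob at (200,130), and the nut and magnet are unmoved. Next I carry it to the rack's free side at about (0.524, 0.253).

>>> {"api": "move_arm", "payload": {
  "deltas": [
    {"travel":[-15,0,-2],"yaw":0,"claw":0.3},
    {"travel":[-25,0,-3],"yaw":0,"claw":0.3},
    {"travel":[-33,0,-3.5],"yaw":0,"claw":0.3},
    {"travel":[-33,0,-3.5],"yaw":0,"claw":0.3},
    {"travel":[-33,0,-3.5],"yaw":0,"claw":0.3},
    {"travel":[-33,0,-3.5],"yaw":0,"claw":0.3},
    {"travel":[-33,0,-3.5],"yaw":0,"claw":0.3},
    {"travel":[-33,0,-3.5],"yaw":0,"claw":0.3}
  ]
}}

```text
t: 13.7
tcp_pos: [0.5264, 0.0389, 0.3102]
tool_rot: [-1.572, 0.0, -1.653]
contact_force: [0.2, -0.6, -3.5]
width: 0.0433
```

>>> {"api": "move_arm", "payload": {
  "deltas": [
    {"travel":[-33,0,-3.5],"yaw":0,"claw":0.3},
    {"travel":[-33,0,-3.5],"yaw":0,"claw":0.3},
    {"travel":[-33,0,-3.5],"yaw":0,"claw":0.3},
    {"travel":[-33,0,-3.5],"yaw":0,"claw":0.3},
    {"travel":[-33,0,-3.5],"yaw":0,"claw":0.3},
    {"travel":[-33,0,-3.5],"yaw":0,"claw":0.3},
    {"travel":[-18,0,-3],"yaw":-0.033,"claw":0.3},
    {"travel":[0,0,0],"yaw":0,"claw":0.3}
  ]
}}

```text
t: 14.37
tcp_pos: [0.52, 0.2581, 0.3102]
tool_rot: [-1.572, 0.002, -1.615]
contact_force: [0.5, -0.1, -2.3]
width: 0.0434
```

>>> {"api": "move_arm", "payload": {
  "deltas": [
    {"travel":[0,25,0],"yaw":0,"claw":0.3},
    {"travel":[0,25,0],"yaw":0,"claw":0.3},
    {"travel":[0,20,0],"yaw":0,"claw":0.3},
    {"travel":[0,10,0],"yaw":0,"claw":0.3},
    {"travel":[0,0,0],"yaw":0,"claw":0.3},
    {"travel":[0,0,0],"yaw":0,"claw":0.3}
  ]
}}

```text
t: 14.87
tcp_pos: [0.5208, 0.2538, 0.2304]
tool_rot: [-1.572, -0.0, -1.62]
contact_force: [0.3, -0.2, -2.2]
width: 0.0436
```

Run:
```python
from h import *
s=robot.observe(); print(s["t"],s["tcp_pos"],s["tool_rot"],s["width"],s["contact_force"],s["wrist_torque"])
d=imaging.get_image("side"); c=imaging.get_image("top")
for q in(d,c):print([(round(r["score"],2),np.round(r["position"],3)) for r in models.pinpoint(q,"strap")[:5]])
for q in(d,c):print([(round(r["score"],2),np.round(r["position"],3)) for n in("rack","finished_strap") for r in models.pinpoint(q,n)[:2]])
cv2.imwrite("pics/o.png",cv2.resize(d["image"][240:400,200:400],(750,600),interpolation=2))
```

```text
14.8667 [0.52082154 0.25383002 0.23042497] [-1.57222669e+00 -4.96039252e-04 -1.62036328e+00] 0.043575251518697566 [ 0.27429154 -0.16949453 -2.21219243] [-0.04262939  0.01775782  0.03937894]
[(0.97, array([ 0.299, -0.242,  0.   ])), (0.69, array([0.515, 0.252, 0.072])), (0.47, array([ 0.672, -0.004,  0.001]))]
[(0.84, array([0.518, 0.252, 0.075])), (0.83, array([ 0.667, -0.008,  0.003])), (0.58, array([ 0.296, -0.237, -0.001]))]
[(0.8, array([0.517, 0.171, 0.035]))]
[(0.84, array([0.52 , 0.172, 0.033]))]
```

View pics/o.png

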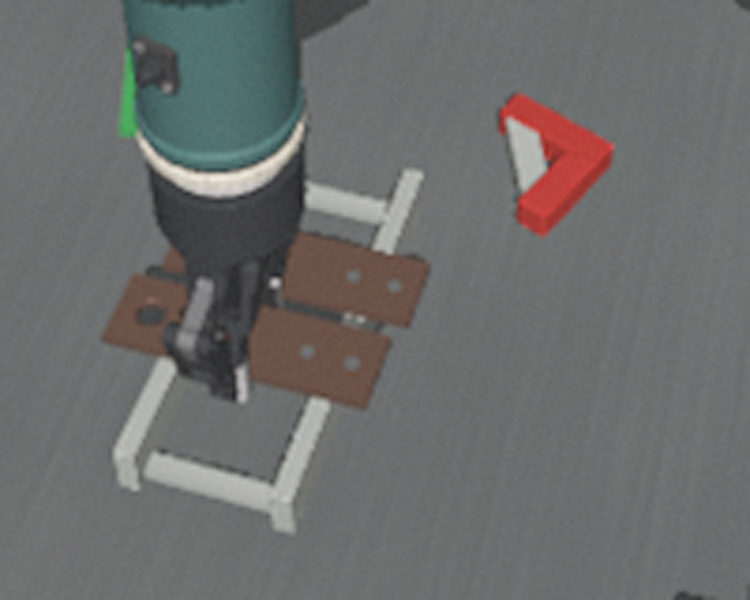

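Held strap (about 240,340 in the crop) is parallel to the finished one and about 80 mm from it. I shift it 6 mm in x and lower it slowly.

>>> {"api": "move_arm", "payload": {
  "deltas": [
    {"travel":[0,5,3],"yaw":0,"claw":0.3},
    {"travel":[0,8,3],"yaw":0,"claw":0.3},
    {"travel":[0,8,0],"yaw":0,"claw":0.3},
    {"travel":[0,7,0],"yaw":0,"claw":0.3},
    {"travel":[0,4,0],"yaw":0,"claw":0.3},
    {"travel":[0,3,0],"yaw":0,"claw":0.3},
    {"travel":[0,1,0],"yaw":0,"claw":0.3},
    {"travel":[0,0,0],"yaw":0,"claw":0.3}
  ]
}}

```text
t: 15.93
tcp_pos: [0.5269, 0.2537, 0.1943]
tool_rot: [-1.572, -0.0, -1.62]
contact_force: [-1.1, -0.1, -2.6]
width: 0.0434
```

>>> {"api": "move_arm", "payload": {
  "deltas": [
    {"travel":[0,1,0],"yaw":0,"claw":0.3},
    {"travel":[0,1,0],"yaw":0,"claw":0.3},
    {"travel":[0,0,0],"yaw":0,"claw":0.3},
    {"travel":[0,0,0],"yaw":0,"claw":0.3}
  ]
}}

```text
t: 16.27
tcp_pos: [0.5271, 0.2538, 0.193]
tool_rot: [-1.57, 0.0, -1.62]
contact_force: [0.7, 0.0, -2.3]
width: 0.0433
```

>>> {"api": "move_arm", "payload": {
  "deltas": [
    {"travel":[0,1,0],"yaw":0,"claw":0.3},
    {"travel":[0,1,0],"yaw":0,"claw":0.3},
    {"travel":[0,0,0],"yaw":0,"claw":0.3},
    {"travel":[0,0,0],"yaw":0,"claw":0.3}
  ]
}}

```text
t: 16.6
tcp_pos: [0.5271, 0.2538, 0.1924]
tool_rot: [-1.57, 0.0, -1.62]
contact_force: [-3.8, -0.9, 12.2]
width: 0.0435
```

Contact felt; release and rise.

>>> {"api": "move_arm", "payload": {
  "deltas": [
    {"travel":[0,0,0],"yaw":0,"claw":0.55},
    {"travel":[0,0,0],"yaw":0,"claw":0.65},
    {"travel":[0,0,0],"yaw":0,"claw":0.75},
    {"travel":[0,0,0],"yaw":0,"claw":0.75},
    {"travel":[0,0,0],"yaw":0,"claw":0.75},
    {"travel":[0,-10,0],"yaw":0,"claw":0.75},
    {"travel":[0,-25,0],"yaw":0,"claw":0.75},
    {"travel":[0,-35,0],"yaw":0,"claw":0.75}
  ]
}}

```text
t: 17.27
tcp_pos: [0.5257, 0.2533, 0.2594]
tool_rot: [-1.577, -0.002, -1.62]
contact_force: [0.4, -0.1, -0.3]
width: 0.0639
```

>>> {"api": "move_arm", "payload": {
  "deltas": [
    {"travel":[0,-38,0],"yaw":0,"claw":0.75},
    {"travel":[0,-38,0],"yaw":0,"claw":0.75},
    {"travel":[0,-38,0],"yaw":0,"claw":0.75},
    {"travel":[0,0,-38],"yaw":0,"claw":0.75},
    {"travel":[0,0,-38],"yaw":0,"claw":0.75},
    {"travel":[0,0,-38],"yaw":0,"claw":0.75},
    {"travel":[0,0,0],"yaw":0,"claw":0.75},
    {"travel":[0,0,0],"yaw":0,"claw":0.75}
  ]
}}

```text
t: 17.93
tcp_pos: [0.4108, 0.2592, 0.3754]
tool_rot: [-1.571, -0.0, -1.618]
contact_force: [-0.1, -0.8, -0.3]
width: 0.0639
```

Run:
```python
from h import *
s=robot.observe(); print(s["t"],s["tcp_pos"],s["width"],s["contact_force"])
d=imaging.get_image("side"); c=imaging.get_image("top")
for q in(d,c):
  for n in("strap","finished_strap","rack","knob","finger_tip","post_top","weld_nut","hammer","wire_brush","magnet_square"): print(n,[(round(r["score"],2),np.round(r["position"],3).tolist()) for r in models.pinpoint(q,n)[:4]])
  try: print(rect(q,"strap",.04,px([.524,.253,.04],q)))
  except Exception as e: print(e)
cv2.imwrite("pics/p.png",cv2.resize(d["image"][140:400,200:420],(508,600),interpolation=2))
```

```text
17.9333 [0.41081629 0.2591538  0.37535847] 0.0639049559352803 [-0.07836279 -0.79906294 -0.28050489]
strap [(0.8, [0.67, -0.005, -0.001]), (0.7, [0.299, -0.241, 0.002]), (0.57, [0.526, 0.253, 0.037])]
finished_strap [(0.71, [0.515, 0.172, 0.034])]
rack []
knob [(0.78, [0.648, -0.262, 0.088])]
finger_tip [(0.55, [0.642, -0.278, 0.041])]
post_top [(0.98, [0.659, -0.216, 0.086])]
weld_nut []
hammer [(0.86, [0.515, 0.462, -0.003])]
wire_brush [(0.56, [0.501, -0.455, 0.002]), (0.49, [0.646, -0.284, 0.04])]
magnet_square []
(array([0.52555774, 0.25652448]), [48.766326904296875, 149.8415985107422], np.float32(-0.028748631))
strap [(0.83, [0.666, -0.004, -0.0]), (0.8, [0.297, -0.239, -0.004]), (0.76, [0.527, 0.25, 0.035])]
finished_strap [(0.85, [0.518, 0.17, 0.032])]
rack []
knob [(0.8, [0.646, -0.262, 0.085]), (0.43, [0.395, 0.016, 0.003])]
finger_tip [(0.7, [0.641, -0.278, 0.045]), (0.56, [0.517, 0.171, 0.032])]
post_top [(0.7, [0.658, -0.216, 0.083]), (0.3, [0.646, -0.261, 0.087])]
weld_nut [(0.6, [0.455, -0.145, 0.009])]
hammer [(0.6, [0.529, -0.202, 0.003])]
wire_brush [(0.69, [0.499, -0.451, 0.001])]
magnet_square [(0.95, [0.395, 0.015, 0.0])]
(array([0.52903717, 0.25472345]), [50.18248748779297, 148.61480712890625], np.float32(-0.023023486))
```

View pics/p.png

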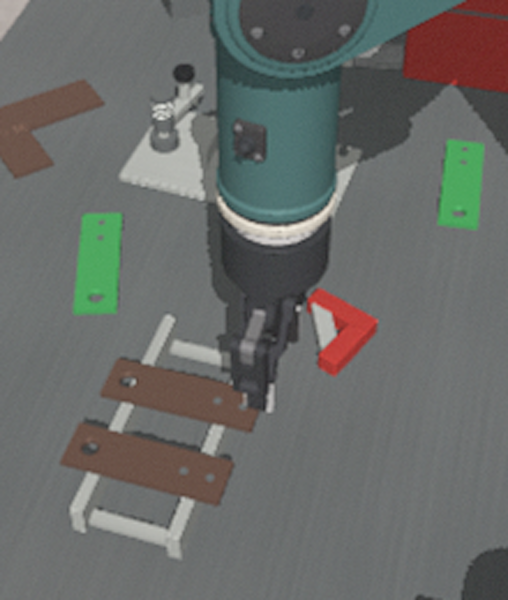

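The strap lies flat across both bars (crop 147,463), parallel to the finished one (180,395). It is about 3 mm off centre in the rack's x and about 80 mm from the finished strap. The finger is aside and down, and the gripper is clear.

```bash
python3 -c "
from cell import job; print(job.finish_job())"
```

```text
the job is handed in; nothing more can be done
None
```

The job is done and handed in at about 19 s on the robot's clock; the hand-in gave no verdict.

**What I did:** I lifted the finger about 21 mm by its knob, swung it about 1.4 rad counter-clockwise and let it down there. The strap stayed in its nest throughout. I then carried the strap to the rack, lowered it slowly until I felt contact (about 12 N), released it and backed off.

**Last checks:**
- **Strap:** it is at about (0.526, 0.252) with its underside near 0.035 m. That is within about 5 mm of the rack's middle across the bars and about 55 mm along them.
- **Angle:** it is about 0.03 rad off square by the outline fit.
- **Finished strap:** the centres are about 80 mm apart, and it still shows at its starting spot.
- **Finger:** the knob is at (0.647, −0.262, 0.087), which means aside and down.
- **Bystanders:** the nut, hammer, brush and magnet are each within about 5 mm of their starting positions.

**Disagreements or misses:**
- In the last pictures the networks did not find the rack in either view, so I used its earlier measured pose (0.521, 0.197).
- The side view missed the nut and magnet, which the top view found.
- The top view put the hammer falsely on the fixture, while the side view had it in its place.

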